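Change the sleeve box behind the spray cans

TASK

Change over the sleeve boxes in the grey caddy: first stand both spray cans that are in the way on the yellow mat, then take the box with the orange sticker from behind them and set it squarely in the white outline on the blue mat. Put the box with the blue sticker squarely into the white outline at the back of the caddy, then stand each can back exactly where it stood before. Leave the tape roll and the glue bottle alone, and keep the cans upright.

Things in the scene. Friction and masses are not known exactly. Their poses are not given: they have to be found in the camera images.
- red_can_centre (a point): Centre (half-way up) of the loose red spray canister with a white cap: upright straight cylinder 58 mm in diameter up to 124 mm above its underside, 150 mm tall over the cap (cap 42 mm in diameter), about 0.15 to 0.31 kg; z points up, its turn about z means nothing. Starts upright on one of the two black discs in the front half of the grey caddy.
- green_can_centre (a point): Centre (half-way up) of the loose green spray canister with a white cap: upright straight cylinder 58 mm in diameter up to 124 mm above its underside, 150 mm tall over the cap (cap 42 mm in diameter), about 0.15 to 0.31 kg; z points up, its turn about z means nothing. Starts upright on one of the two black discs in the front half of the grey caddy.
- orange_box_centre (a point): Centre (half-way up) of the loose clear lidded box with a square orange sticker on its lid: 56 x 76 x 41 mm, 0.12 kg, one solid piece with its lid. Its x axis lies along the short (56 mm, to be gripped) side, y along the long side, z up. Starts in the white outline at the back of the caddy, about 8 mm behind the cans (no room for a finger between), long side across, as the caddy's y axis.
- blue_box_centre (a point): Centre (half-way up) of the loose clear lidded box with a square blue sticker on its lid: 56 x 76 x 41 mm, 0.12 kg, one solid piece with its lid. Its x axis lies along the short (56 mm, to be gripped) side, y along the long side, z up. Starts alone on the bench, left or right of the caddy.
- caddy: Fixed grey plate, 170 (x) x 190 (y) mm, its upper face 6 mm above the bench, with a dark lip round the edge, 10 mm above the bench. Origin at the centre of its underside, on the bench; x points to its back (away from the robot, turned by up to 0.2 rad), z up. Two flat black discs of 66 mm at x = -43 mm, y = +40 and -40 mm are the places of the two cans, either way round; the box outline is at x = +22 mm, y = 0.
- rear_place (a point): Centre of the white 64 x 84 mm outline printed at the back of the caddy, on the upper face of its plate (6 mm above the bench); x along the outline's short side and y along its long side, as the caddy's axes.
- yellow_mat: Fixed yellow mat, 150 (x) x 240 (y) x 3 mm, thin black border line, side area for the cans, left or right of the caddy. Origin at the centre of its underside, on the bench; its upper face is 3 mm above the bench.
- blue_mat: Fixed blue mat, 130 (x) x 150 (y) x 3 mm, on the other side of the caddy from the yellow mat, with a white 64 (x) x 84 (y) mm outline about its centre. Origin at the centre of its underside, on the bench; its upper face is 3 mm above the bench.
- tape: Loose roll of beige tape lying flat, 100 mm across, 25 mm high, on the other side of the caddy from the blue-sticker box; origin at the centre of its underside. To be left alone.
- glue: Loose small white dropper bottle, 29 mm in diameter, 80 mm tall, standing in front of the caddy, near the robot; origin at the centre of its underside. To be left alone.
There are look-alikes about, which are no part of the job. There is more than one size of the part that bears red_can_centre; the job needs the smaller.

How it is judged (in metres and radians):
On the way, in this order (a step that is already met when the one before it is completed fails the run):
1. both cans stand released on the yellow mat, the orange-sticker box still in the caddy (x of red_can_centre in the frame of yellow_mat between -0.065 and 0.065 m and y of red_can_centre in the frame of yellow_mat between -0.11 and 0.11 m and height (world z) of each of red_can_centre, green_can_centre below 0.085 m and angle between each of red_can_centre, green_can_centre's own z axis and vertical below 0.1 rad and contact force between the fingers and red_can below 0.3 N and linear speed of each of red_can, green_can below 0.02 m/s and angular speed of each of red_can, green_can below 0.2 rad/s and x of green_can_centre in the frame of yellow_mat between -0.065 and 0.065 m and y of green_can_centre in the frame of yellow_mat between -0.11 and 0.11 m and contact force between the fingers and green_can below 0.3 N and distance of orange_box_centre from where it was at the start of the episode below 0.03 m), for 0.2 s.
2. the orange-sticker box lies squarely in the outline on the blue mat, released, the cans still upright on the yellow mat (horizontal distance between orange_box_centre and blue_mat below 0.015 m and angle between the x axis of orange_box_centre and the x axis of blue_mat, either way round below 0.2 rad and height (world z) of orange_box_centre below 0.029 m and angle between each of orange_box_centre, red_can_centre, green_can_centre's own z axis and vertical below 0.1 rad and contact force between the fingers and orange_box below 0.3 N and linear speed of each of orange_box, red_can, green_can below 0.02 m/s and angular speed of each of orange_box, red_can, green_can below 0.2 rad/s and x of red_can_centre in the frame of yellow_mat between -0.065 and 0.065 m and y of red_can_centre in the frame of yellow_mat between -0.11 and 0.11 m and height (world z) of each of red_can_centre, green_can_centre below 0.085 m and contact force between the fingers and red_can below 0.3 N and x of green_can_centre in the frame of yellow_mat between -0.065 and 0.065 m and y of green_can_centre in the frame of yellow_mat between -0.11 and 0.11 m and contact force between the fingers and green_can below 0.3 N), for 0.2 s.
3. the blue-sticker box lies squarely in the outline at the back of the caddy, released, the cans still upright on the yellow mat (horizontal distance between blue_box_centre and rear_place below 0.015 m and angle between the x axis of blue_box_centre and the x axis of caddy, either way round below 0.2 rad and height (world z) of blue_box_centre below 0.032 m and angle between each of blue_box_centre, red_can_centre, green_can_centre's own z axis and vertical below 0.1 rad and contact force between the fingers and blue_box below 0.3 N and linear speed of each of blue_box, red_can, green_can below 0.02 m/s and angular speed of each of blue_box, red_can, green_can below 0.2 rad/s and x of red_can_centre in the frame of yellow_mat between -0.065 and 0.065 m and y of red_can_centre in the frame of yellow_mat between -0.11 and 0.11 m and height (world z) of each of red_can_centre, green_can_centre below 0.085 m and contact force between the fingers and red_can below 0.3 N and x of green_can_centre in the frame of yellow_mat between -0.065 and 0.065 m and y of green_can_centre in the frame of yellow_mat between -0.11 and 0.11 m and contact force between the fingers and green_can below 0.3 N), for 0.2 s.
At the end, for the whole second after the job is handed in: Orange-sticker box flat in the blue mat's outline and blue-sticker box flat in the caddy's outline, each within 15 mm and 0.2 rad (either way round); each can upright within 15 mm of where it stood at the start; all released and at rest (horizontal distance between orange_box_centre and blue_mat below 0.015 m and angle between the x axis of orange_box_centre and the x axis of blue_mat, either way round below 0.2 rad and height (world z) of orange_box_centre below 0.029 m and angle between each of orange_box_centre, blue_box_centre, red_can_centre, green_can_centre's own z axis and vertical below 0.1 rad and contact force between the fingers and orange_box below 0.3 N and linear speed of each of orange_box, blue_box, red_can, green_can below 0.02 m/s and angular speed of each of orange_box, blue_box, red_can, green_can below 0.2 rad/s and horizontal distance between blue_box_centre and rear_place below 0.015 m and angle between the x axis of blue_box_centre and the x axis of caddy, either way round below 0.2 rad and height (world z) of blue_box_centre below 0.032 m and contact force between the fingers and blue_box below 0.3 N and distance of each of red_can_centre, green_can_centre from where it was at the start of the episode below 0.015 m and contact force between the fingers and red_can below 0.3 N and contact force between the fingers and green_can below 0.3 N); the robot touches nothing.
It fails at once if the red can tipped by more than 0.5 rad (angle between red_can_centre's own z axis and vertical above 0.5 rad).
It fails at once if the green can tipped by more than 0.5 rad (angle between green_can_centre's own z axis and vertical above 0.5 rad).
It fails at once if the tape roll moved by more than 30 mm (distance of tape from where it was at the start of the episode above 0.03 m).
It fails at once if the glue bottle moved by more than 30 mm (distance of glue from where it was at the start of the episode above 0.03 m).
It also fails if it takes over 147 s, if anything falls off the work surface, if the arm or the gripper's body presses on something with over 40 N, if the wrist force passes 120 N, or if a joint passes its speed limit or range.

ROBOT

A 6-joint arm with a two-finger parallel gripper is mounted at the origin on a cart in front of the work surface, level with it; the furniture and walls round the work are solid. World frame = base frame: x ahead of the robot, y to its left, z up, the work surface at z = 0. Lengths are in mm, angles in rad, forces in N, time in s.
With the tool pointing down it reaches from about 350 to 975 mm from the base axis. Payload 7.1 kg.
Tool frame: the origin (TCP) lies midway between the tips of the shut fingers; the grasp point (between the pads) lies 19 mm behind it; z points along the fingers, y is the line along which they close (so a half turn about z gives the same grasp; the last joint's range is limited). The gripper opens to 88 mm and grips with 3 to 60 N. Pads are 20 mm wide; open, the fingers measure 115 mm over their backs; the gripper's body (75 mm by 178 mm) begins 61 mm behind the grasp point.
Start: joints at [-1.306, 0.423, 1.63, -0, 1.089, -0.019], TCP at [175.022, -599.977, 222.675] pointing down, gripper open.
Joint ranges: [-3, 3], [-0.9, 2.11], [0.09, 2.58], [-1.31, 4.45], [0.11, 2.69], [-2.54, 2.54]. Speed limits (rad/s): [2.39, 2.39, 3.01, 3.14, 3.14, 3.14].

INTERFACE

Orientations are given as a rotation vector (axis times angle).
In Python, from workcell import ctrl gives the robot as it stands.
- The arm moves only by the shell command python3 -m inch 'ROWS' [OPENING]. ROWS is JSON, a list of rows, each an object with "xyz": the shift along the tool's x, y, z in mm, a list of three; "rot": the turn, a rotation vector about the tool's x, y, z in rad, a list of three. In form: [{"xyz": [dx, dy, dz], "rot": [ax, ay, az]}, ...]. A call has 1 to 12 rows; each row is the pose to reach, as a shift and turn from the pose commanded when the call began, along the tool's axes at that moment; what a row does not reach only later rows make up. A row lasts 1/12 s, in which the tool goes at most 41.7 mm and 7.16 degrees, less where a joint would pass 70% of its speed; a pose out of reach is approached as far as the arm can. A call with a gripper value outside its range is refused whole. OPENING is the closure in counts, from 0 (fully open) to 255 (shut), set as the call begins (- or left out, the last holds). The fingers move at their own pace and stop on an object; the grip force is fixed at half the most. Time passes only in rows, so rows that repeat a pose let the fingers close. It gives the time, the measured TCP pose, the force, the opening and the grip force at its end, in the units of the state.
- ctrl.get_obs(): the state, without advancing time (a new reading comes with each control period).
- ctrl.get_image(name): name is "scene" or "top" or "wrist"; returns the picture (400x640x3 uint8, red, green, blue); there is no depth.
- ctrl.camera_model(name): a dict with "fx", "fy", "cx", "cy" (pixels), "position" and "attitude" of the camera in the world. Camera axes: x right, y up, looking along -z (the intrinsics and any distortion apply to the point x, -y, -z); pixel columns grow to the right and rows downward; lengths in mm; the calibration is good to about 2 mm. A picture is of the moment at which its call begins: read the wrist's pose just before it. camera_model takes no time and is no camera call; for the wrist camera it gives the pose at the moment of the call.
- ctrl.close_job(): hands the job in; it is judged then, once.
The state is a dict: "t": time; "qpos": joint angles; "qvel": joint speeds; "joint_torque": joint torques, N m; "ee_pos": TCP position; "orientation": TCP orientation; "ft_force": force on the tool from outside, world axes, zero at the start; "moment": the same for the moment, N m; "width": finger opening in mm; "grasp_force": force on a finger pad.
Only numpy, scipy, OpenCV 4.12 (cv2) and the standard library are available. Lean on these libraries where they do the work, as an engineer would, in place of code of your own. Each camera call takes 0.05 s, during which the arm holds its last target. There are 200 camera calls.

## Working session

There is one attempt and no reset: what is moved stays moved. The work goes in short steps, Python scripts to look and compute and a shell command to move; the robot and the scene stay as the last step left them, time stands still between calls to the robot, and variables do not carry over. Pictures are saved under pics/ and viewed, at most 14 in all, crops included, and the job is handed in when it is done.

```bash
ls; mkdir -p pics; python3 - <<'E'
from workcell import ctrl
import cv2
o=ctrl.get_obs();print({k:o[k] for k in('t','ee_pos','orientation','width')})
for n in('top','scene'):
    m=ctrl.camera_model(n);print(n,m)
    cv2.imwrite(f'pics/{n}0.png',ctrl.get_image(n)[:,:,::-1])
print(ctrl.camera_model('wrist'))
E
```

```text
pics
{'t': 0.0, 'ee_pos': array([ 174.86328771, -599.45868502,  221.90033598]), 'orientation': array([-3.10854477e+00, -4.44050619e-01,  2.89808933e-04]), 'width': 87.49111369832205}
top {'fx': 378.01345942345296, 'fy': 378.01345942345296, 'cx': 323.1423501585758, 'cy': 198.53556419056568, 'position': array([454.79431866,   7.0003755 , 911.85290208]), 'attitude': array([ 0.04588765, -0.05386351, -1.59668569])}
scene {'fx': 392.29439393779745, 'fy': 392.29439393779745, 'cx': 326.2153968650811, 'cy': 197.99391766458467, 'position': array([365.95249537, 908.07832101, 471.19649467]), 'attitude': array([ 0.1457186 , -1.61441705, -2.48430616])}
{'fx': 340.7889374276701, 'fy': 340.7889374276701, 'cx': 313.13802204267927, 'cy': 198.00877355814907, 'position': array([ 238.74734157, -581.60364683,  385.17130729]), 'attitude': array([-0.21246816,  0.16152921, -1.28066608])}
```

View pics/top0.png

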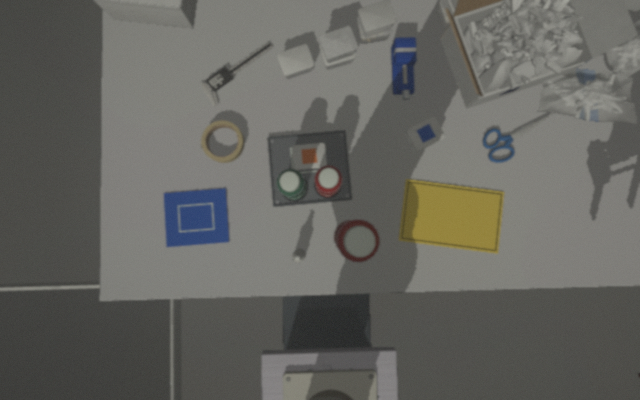

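View pics/scene0.png

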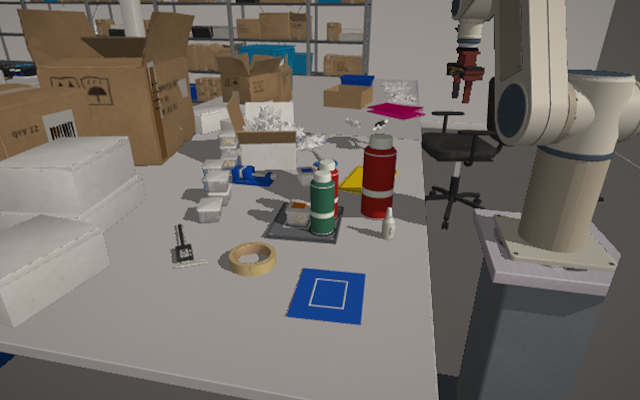

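Top view: the caddy is at about (310,168). The red cans are a small one at (328,178), standing in the caddy, and a big one at (358,240), in front of it. The small one in the caddy fits the description. The green can is at (290,182), orange sticker (309,156), blue-sticker box (425,132), yellow mat (452,215), blue mat (196,217), tape (222,141) and glue (298,255). The clear boxes at (296,60), (338,45) and (376,20) have no sticker, so they are look-alikes. I'll confirm with one enlarged crop.

```bash
cat > h.py <<'E'
import numpy as np, cv2
from scipy.spatial.transform import Rotation as R
from workcell import ctrl
def ray(m,u,v):
    d=np.array([(u-m['cx'])/m['fx'],-(v-m['cy'])/m['fy'],-1.]);return R.from_rotvec(m['attitude']).apply(d)
def at(m,u,v,z):
    p=np.array(m['position']);d=ray(m,u,v);return (p+d*(z-p[2])/d[2])[:2]
def proj(m,P):
    c=R.from_rotvec(m['attitude']).inv().apply(np.array(P,float)-m['position'])
    return m['cx']+m['fx']*c[...,0]/-c[...,2], m['cy']-m['fy']*c[...,1]/-c[...,2]
def blob(im,lo,hi,roi,k=0):
    """largest HSV blob in roi (u0,v0,u1,v1) -> contour in full px"""
    u0,v0,u1,v1=roi;h=cv2.inRange(cv2.cvtColor(im[v0:v1,u0:u1],cv2.COLOR_RGB2HSV),lo,hi)
    if k:h=cv2.morphologyEx(h,cv2.MORPH_CLOSE,np.ones((k,k)))
    c=max(cv2.findContours(h,cv2.RETR_EXTERNAL,cv2.CHAIN_APPROX_NONE)[0],key=cv2.contourArea)
    return c+np.array([u0,v0])
def rect(m,c,z):
    P=np.array([at(m,u,v,z) for u,v in c[:,0]]);return cv2.minAreaRect(P.astype(np.float32))
E
python3 - <<'E'
from h import *
im=ctrl.get_image('top');m=ctrl.camera_model('top')
cv2.imwrite('pics/c1.png',cv2.resize(im[120:270,255:455],None,fx=4,fy=4,interpolation=cv2.INTER_CUBIC)[:,:,::-1])
print('blue mat',rect(m,blob(im,(105,120,40),(130,255,255),(150,170,245,260),9),3))
print('yellow',rect(m,blob(im,(18,120,40),(35,255,255),(390,165,520,265),9),3))
print('blue stk',rect(m,blob(im,(105,100,20),(130,255,255),(405,110,450,155)),41))
print('orange stk',rect(m,blob(im,(3,120,40),(18,255,255),(295,140,325,170)),47))
print('tape',rect(m,blob(im,(10,40,60),(30,255,255),(190,110,255,170),5),20))
E
```

```text
blue mat ((475.981201171875, 307.6546630859375), (124.73438262939453, 144.70440673828125), 3.087047576904297)
yellow ((463.46051025390625, -305.17144775390625), (235.11715698242188, 146.7595977783203), 80.8613052368164)
blue stk ((657.6396484375, -241.41534423828125), (27.273019790649414, 26.502002716064453), 25.133920669555664)
orange stk ((609.5071411132812, 32.658775329589844), (28.674592971801758, 28.719667434692383), 6.713516712188721)
tape ((655.4274291992188, 238.71817016601562), (100.93824768066406, 99.33802795410156), 70.01496124267578)
```

View pics/c1.png

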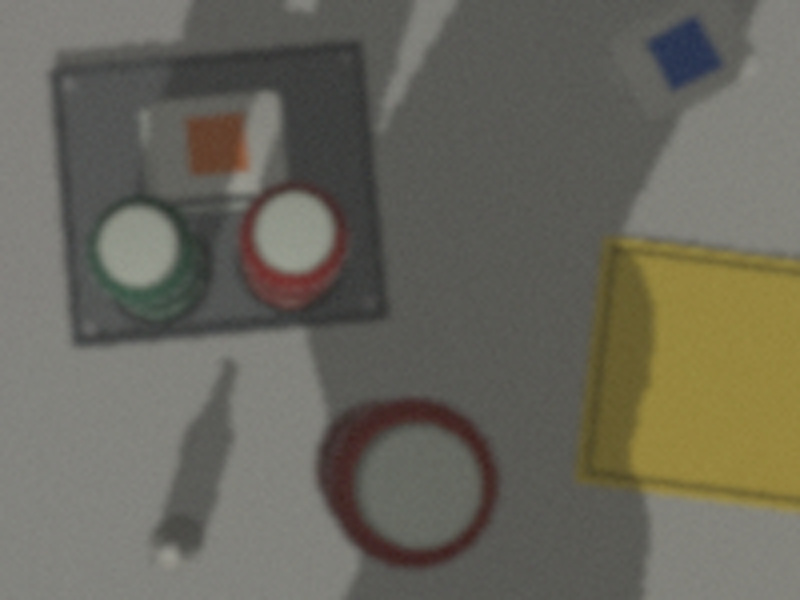

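```bash
cat >> h.py <<'E'
def go(x,y,z,th):
    """shift/turn in tool axes to TCP x,y,z, tool y (closing) along world yaw th, tool down"""
    o=ctrl.get_obs();r=R.from_rotvec(o['orientation'])
    T=R.from_matrix(np.array([[-np.sin(th),np.cos(th),0],[np.cos(th),np.sin(th),0],[0,0,-1]]).T.reshape(3,3).T if False else np.column_stack([[-np.sin(th),np.cos(th),0],[np.cos(th),np.sin(th),0],[0,0,-1]]))
    print('xyz',np.round(r.inv().apply(np.array([x,y,z])-o['ee_pos']),1),'rot',np.round((r.inv()*T).as_rotvec(),3),'t',round(o['t'],2))
E
sed -i 's/np.array(\[\[-np.sin(th),np.cos(th),0\],.*if False else //' h.py
python3 - <<'E'
from h import *
m=ctrl.camera_model('top');s=ctrl.camera_model('scene')
f=lambda u,v:(255+(u+.5)/4-.5,120+(v+.5)/4-.5)
C=np.array([at(m,*f(*p),10) for p in((52,72),(360,43),(387,318),(77,345))])
r=cv2.minAreaRect(C.astype(np.float32));print('caddy',C.mean(0),r)
th=np.arctan2(*( (C[0]+C[1]-C[2]-C[3])[::-1]));print('yaw',th)
c=C.mean(0);ax=np.array([np.cos(th),np.sin(th)]);ay=np.array([-ax[1],ax[0]])
for n,d in dict(left=(-43,40),right=(-43,-40),rear=(22,0)).items():print(n,c+d[0]*ax+d[1]*ay)
print('green',at(m,*f(138,245),156),'red',at(m,*f(295,232),156))
# big can: top via triangulation
p1,d1=np.array(m['position']),ray(m,*f(420,485));p2,d2=np.array(s['position']),ray(s,382,140)
A=np.column_stack([d1,-d2]);k=np.linalg.lstsq(A,p2-p1,rcond=None)[0];print('big',p1+k[0]*d1,p2+k[1]*d2)
print('big rim R px 82/4 ->',82/4/378*(911-230))
print('glue top',at(m,*f(167,555),80), 'glue base',at(m,*f(185,540),0))
go(500,-150,330,0.1)
E
```

```text
caddy [586.10256287  32.7376042 ] ((585.9607543945312, 32.99144744873047), (167.3313446044922, 186.83111572265625), 3.805654287338257)
yaw 0.06957648617137784
left [540.42578539  69.65144983]
right [545.98741454 -10.15499277]
rear [608.04933458  34.26705222]
green [539.96412185  69.90147432] red [544.46800115  -9.10133885]
big [418.74542226 -63.07056671 203.79940464] [416.26960948 -63.23806442 203.94203093]
big rim R px 82/4 -> 36.932539682539684
glue top [378.16454271  63.96967131] glue base [379.40810801  58.48555993]
xyz [ 438.  -340.7 -107.5] rot [-1.000e-03 -1.000e-03 -1.387e+00] t 0.15
```

The red crop confirms it: the small red can (cap crop (295,232)) stands on the caddy's disc, while the big one (crop (420,485), about 205 mm tall) stands outside. The red can comes first, gripped with closing axis yaw −0.35 to stay clear of the big can.

```bash
python3 -c "
from h import *
go(544.8,-9.5,270,-0.35)"
```

```text
xyz [ 520.3 -463.   -47.4] rot [-0.001 -0.001 -0.937] t 0.15
```

```bash
python3 -m inch '[{"xyz":[13,-12,-1],"rot":[0,0,0]},{"xyz":[35,-31,-3],"rot":[0,0,0]},{"xyz":[60,-53,-6],"rot":[0,0,0]},{"xyz":[88,-78,-8],"rot":[0,0,0]},{"xyz":[116,-103,-10],"rot":[0,0,0]},{"xyz":[144,-128,-12],"rot":[0,0,0]},{"xyz":[172,-153,-15],"rot":[0,0,0]},{"xyz":[200,-178,-18],"rot":[0,0,0]},{"xyz":[225,-200,-20],"rot":[0,0,0]},{"xyz":[245,-218,-22],"rot":[0,0,0]},{"xyz":[256,-228,-24],"rot":[0,0,0]},{"xyz":[260,-231,-24],"rot":[0,0,0]}]' 0
python3 -m inch '[{"xyz":[13,-12,-1],"rot":[0,0,-0.03]},{"xyz":[35,-31,-3],"rot":[0,0,-0.12]},{"xyz":[60,-53,-6],"rot":[0,0,-0.22]},{"xyz":[88,-78,-8],"rot":[0,0,-0.32]},{"xyz":[116,-103,-10],"rot":[0,0,-0.42]},{"xyz":[144,-128,-12],"rot":[0,0,-0.52]},{"xyz":[172,-153,-15],"rot":[0,0,-0.62]},{"xyz":[200,-178,-18],"rot":[0,0,-0.72]},{"xyz":[225,-200,-20],"rot":[0,0,-0.82]},{"xyz":[245,-218,-22],"rot":[0,0,-0.9]},{"xyz":[256,-228,-24],"rot":[0,0,-0.937]},{"xyz":[260,-232,-24],"rot":[0,0,-0.937]}]'
python3 - <<'E'
from h import *
m=ctrl.camera_model('wrist');im=ctrl.get_image('wrist');cv2.imwrite('pics/w1.png',im[:,:,::-1])
print(proj(m,[544.5,-9,156]),proj(m,[540,70,156]),proj(m,[609,33,47]))
go(544.8,-9.5,92,-0.35)
E
```

```text
t: 1.15
ee_pos: [360.9, -303.6, 246.9]
orientation: [-3.109, -0.448, -0.0]
ft_force: [0.6, -0.7, 0.4]
width: 88.1
grasp_force: 0.0
t: 2.15
ee_pos: [545.7, -8.9, 270.7]
orientation: [2.572, 1.803, 0.0]
ft_force: [-0.9, -0.4, 0.0]
width: 87.6
grasp_force: 0.0
(np.float64(312.15444123307975), np.float64(193.48998473751934)) (np.float64(272.3467147290123), np.float64(103.52421342610124)) (np.float64(354.29334559241056), np.float64(116.27979495603824))
xyz [ -0.5  -0.4 178.5] rot [-0. -0. -0.] t 2.2
```

View pics/w1.png

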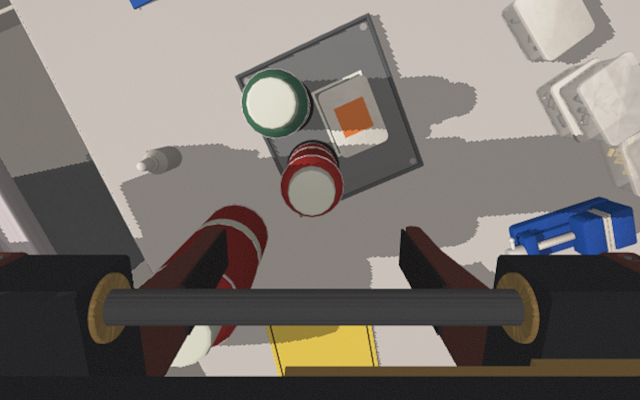

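The wrist view shows the small red cap at (312,190) where (312,193) was predicted, and the green cap at (276,102) with (272,103) predicted, so both agree within 3 mm. The front (left) finger is clear of the big can at (235,240).

```bash
python3 -m inch '[{"xyz":[0,0,12],"rot":[0,0,0]},{"xyz":[0,0,35],"rot":[0,0,0]},{"xyz":[0,0,62],"rot":[0,0,0]},{"xyz":[0,0,90],"rot":[0,0,0]},{"xyz":[0,0,115],"rot":[0,0,0]},{"xyz":[0,0,138],"rot":[0,0,0]},{"xyz":[0,0,155],"rot":[0,0,0]},{"xyz":[0,0,167],"rot":[0,0,0]},{"xyz":[0,0,175],"rot":[0,0,0]},{"xyz":[0,0,178],"rot":[0,0,0]},{"xyz":[0,0,178],"rot":[0,0,0]},{"xyz":[0,0,178],"rot":[0,0,0]}]' 0
python3 -m inch '[{"xyz":[0,0,0],"rot":[0,0,0]},{"xyz":[0,0,0],"rot":[0,0,0]},{"xyz":[0,0,0],"rot":[0,0,0]},{"xyz":[0,0,0],"rot":[0,0,0]},{"xyz":[0,0,0],"rot":[0,0,0]},{"xyz":[0,0,0],"rot":[0,0,0]},{"xyz":[0,0,0],"rot":[0,0,0]},{"xyz":[0,0,0],"rot":[0,0,0]},{"xyz":[0,0,0],"rot":[0,0,0]},{"xyz":[0,0,0],"rot":[0,0,0]}]' 255
```

```text
t: 3.2
ee_pos: [545.1, -10.2, 93.4]
orientation: [2.574, 1.799, 0.001]
ft_force: [0.6, -0.2, 0.2]
width: 87.6
grasp_force: 0.0
t: 4.03
ee_pos: [544.7, -9.8, 92.9]
orientation: [2.574, 1.801, 0.0]
ft_force: [-1.6, 0.5, 5.2]
width: 57.4
grasp_force: 30.0
```

```bash
python3 -m inch '[{"xyz":[0,0,-4],"rot":[0,0,0]},{"xyz":[0,0,-12],"rot":[0,0,0]},{"xyz":[0,0,-24],"rot":[0,0,0]},{"xyz":[0,0,-38],"rot":[0,0,0]},{"xyz":[0,0,-54],"rot":[0,0,0]},{"xyz":[0,0,-70],"rot":[0,0,0]},{"xyz":[0,0,-82],"rot":[0,0,0]},{"xyz":[0,0,-88],"rot":[0,0,0]},{"xyz":[0,0,-90],"rot":[0,0,0]},{"xyz":[0,0,-90],"rot":[0,0,0]}]'
python3 -c "
from h import *
go(455,-359,180,-0.35)"
```

```text
t: 4.87
ee_pos: [544.7, -9.9, 183.3]
orientation: [2.574, 1.8, 0.001]
ft_force: [0.5, 0.6, -2.1]
width: 57.7
grasp_force: 30.0
xyz [-358.7   35.4    3.3] rot [ 0.001 -0.     0.   ] t 4.87
```

```bash
python3 -m inch '[{"xyz":[-4,0,0],"rot":[0,0,0]},{"xyz":[-12,1,0],"rot":[0,0,0]},{"xyz":[-25,2,0],"rot":[0,0,0]},{"xyz":[-42,4,0],"rot":[0,0,0]},{"xyz":[-62,6,0],"rot":[0,0,0]},{"xyz":[-84,8,0],"rot":[0,0,0]},{"xyz":[-107,10,0],"rot":[0,0,0]},{"xyz":[-130,13,0],"rot":[0,0,0]},{"xyz":[-153,15,0],"rot":[0,0,0]},{"xyz":[-176,17,0],"rot":[0,0,0]},{"xyz":[-199,20,0],"rot":[0,0,0]},{"xyz":[-222,22,0],"rot":[0,0,0]}]'
python3 -m inch '[{"xyz":[-23,2,0],"rot":[0,0,0]},{"xyz":[-46,4,0],"rot":[0,0,0]},{"xyz":[-68,6,0],"rot":[0,0,0]},{"xyz":[-88,8,0],"rot":[0,0,0]},{"xyz":[-105,10,0],"rot":[0,0,0]},{"xyz":[-119,11,0],"rot":[0,0,0]},{"xyz":[-129,12,0],"rot":[0,0,0]},{"xyz":[-135,13,0],"rot":[0,0,0]},{"xyz":[-137,13,0],"rot":[0,0,0]},{"xyz":[-137,13,0],"rot":[0,0,0]},{"xyz":[-137,13,0],"rot":[0,0,0]}]'
python3 -m inch '[{"xyz":[0,0,5],"rot":[0,0,0]},{"xyz":[0,0,16],"rot":[0,0,0]},{"xyz":[0,0,30],"rot":[0,0,0]},{"xyz":[0,0,46],"rot":[0,0,0]},{"xyz":[0,0,60],"rot":[0,0,0]},{"xyz":[0,0,72],"rot":[0,0,0]},{"xyz":[0,0,80],"rot":[0,0,0]},{"xyz":[0,0,85],"rot":[0,0,0]},{"xyz":[0,0,88],"rot":[0,0,0]},{"xyz":[0,0,90],"rot":[0,0,0]},{"xyz":[0,0,90],"rot":[0,0,0]},{"xyz":[0,0,90],"rot":[0,0,0]}]'
```

```text
t: 5.87
ee_pos: [487.8, -228.0, 182.1]
orientation: [-2.574, -1.799, 0.001]
ft_force: [1.3, -0.5, -2.4]
width: 57.7
grasp_force: 30.0
t: 6.78
ee_pos: [454.4, -358.5, 182.5]
orientation: [-2.573, -1.801, -0.0]
ft_force: [-0.0, -0.4, -3.0]
width: 57.9
grasp_force: 30.0
t: 7.78
ee_pos: [454.7, -359.4, 93.1]
orientation: [2.574, 1.8, 0.0]
ft_force: [-0.6, 0.1, -1.7]
width: 57.9
grasp_force: 30.0
```

```bash
python3 -m inch '[{"xyz":[0,0,1],"rot":[0,0,0]},{"xyz":[0,0,2],"rot":[0,0,0]},{"xyz":[0,0,2.5],"rot":[0,0,0]},{"xyz":[0,0,3],"rot":[0,0,0]},{"xyz":[0,0,3],"rot":[0,0,0]},{"xyz":[0,0,3],"rot":[0,0,0]}]'
python3 -m inch '[{"xyz":[0,0,0],"rot":[0,0,0]},{"xyz":[0,0,0],"rot":[0,0,0]},{"xyz":[0,0,0],"rot":[0,0,0]},{"xyz":[0,0,0],"rot":[0,0,0]},{"xyz":[0,0,0],"rot":[0,0,0]},{"xyz":[0,0,0],"rot":[0,0,0]},{"xyz":[0,0,0],"rot":[0,0,0]},{"xyz":[0,0,0],"rot":[0,0,0]}]' 0
python3 -m inch '[{"xyz":[0,0,-6],"rot":[0,0,0]},{"xyz":[0,0,-20],"rot":[0,0,0]},{"xyz":[0,0,-40],"rot":[0,0,0]},{"xyz":[0,0,-65],"rot":[0,0,0]},{"xyz":[0,0,-95],"rot":[0,0,0]},{"xyz":[0,0,-125],"rot":[0,0,0]},{"xyz":[0,0,-150],"rot":[0,0,0]},{"xyz":[0,0,-165],"rot":[0,0,0]},{"xyz":[0,0,-175],"rot":[0,0,0]},{"xyz":[0,0,-180],"rot":[0,0,0]},{"xyz":[0,0,-180],"rot":[0,0,0]}]'
python3 -c "
from h import *
go(540,69.8,270,0)"
```

```text
t: 8.28
ee_pos: [454.4, -359.2, 90.0]
orientation: [2.574, 1.801, 0.0]
ft_force: [-2.0, 1.0, 1.1]
width: 57.8
grasp_force: 30.0
t: 8.95
ee_pos: [454.4, -359.2, 89.7]
orientation: [2.574, 1.801, -0.0]
ft_force: [-0.2, -0.4, -0.0]
width: 88.1
grasp_force: 0.0
t: 9.87
ee_pos: [454.6, -359.3, 270.5]
orientation: [2.573, 1.8, 0.001]
ft_force: [0.2, 0.4, -0.3]
width: 87.4
grasp_force: 0.0
xyz [ 4.324e+02 -6.690e+01  2.000e-01] rot [ 0.001  0.001 -0.35 ] t 9.87
```

```bash
python3 -m inch '[{"xyz":[15,-2,0],"rot":[0,0,0]},{"xyz":[45,-7,0],"rot":[0,0,0]},{"xyz":[82,-13,0],"rot":[0,0,-0.05]},{"xyz":[122,-19,0],"rot":[0,0,-0.1]},{"xyz":[162,-25,0],"rot":[0,0,-0.15]},{"xyz":[202,-31,0],"rot":[0,0,-0.2]},{"xyz":[242,-37,0],"rot":[0,0,-0.25]},{"xyz":[282,-44,0],"rot":[0,0,-0.3]},{"xyz":[322,-50,0],"rot":[0,0,-0.35]},{"xyz":[360,-56,0],"rot":[0,0,-0.35]},{"xyz":[395,-61,0],"rot":[0,0,-0.35]},{"xyz":[420,-65,0],"rot":[0,0,-0.35]}]'
python3 -m inch '[{"xyz":[12.3,2.3,0],"rot":[0,0,0]},{"xyz":[12.3,2.3,0],"rot":[0,0,0]},{"xyz":[12.3,2.3,0],"rot":[0,0,0]}]'
python3 -c "
from h import *
go(540,69.8,92,0)"
```

```text
t: 10.87
ee_pos: [536.3, 61.2, 268.1]
orientation: [-2.218, -2.222, 0.002]
ft_force: [0.8, 0.0, -0.5]
width: 87.8
grasp_force: 0.0
t: 11.12
ee_pos: [538.8, 70.0, 268.7]
orientation: [-2.219, -2.222, 0.003]
ft_force: [0.2, 0.3, 0.8]
width: 88.0
grasp_force: 0.0
xyz [-1.000e-01  1.600e+00  1.767e+02] rot [-0.002  0.001  0.002] t 11.12
```

```bash
python3 -m inch '[{"xyz":[0,1,12],"rot":[0,0,0]},{"xyz":[0,1,35],"rot":[0,0,0]},{"xyz":[0,1,62],"rot":[0,0,0]},{"xyz":[0,1,90],"rot":[0,0,0]},{"xyz":[0,1,115],"rot":[0,0,0]},{"xyz":[0,1,138],"rot":[0,0,0]},{"xyz":[0,1,155],"rot":[0,0,0]},{"xyz":[0,1,167],"rot":[0,0,0]},{"xyz":[0,1,175],"rot":[0,0,0]},{"xyz":[0,1,177],"rot":[0,0,0]},{"xyz":[0,1,177],"rot":[0,0,0]},{"xyz":[0,1,177],"rot":[0,0,0]}]' 0
python3 -m inch '[{"xyz":[0,0,0],"rot":[0,0,0]},{"xyz":[0,0,0],"rot":[0,0,0]},{"xyz":[0,0,0],"rot":[0,0,0]},{"xyz":[0,0,0],"rot":[0,0,0]},{"xyz":[0,0,0],"rot":[0,0,0]},{"xyz":[0,0,0],"rot":[0,0,0]},{"xyz":[0,0,0],"rot":[0,0,0]},{"xyz":[0,0,0],"rot":[0,0,0]},{"xyz":[0,0,0],"rot":[0,0,0]},{"xyz":[0,0,0],"rot":[0,0,0]}]' 255
python3 -m inch '[{"xyz":[0,0,-4],"rot":[0,0,0]},{"xyz":[0,0,-12],"rot":[0,0,0]},{"xyz":[0,0,-24],"rot":[0,0,0]},{"xyz":[0,0,-40],"rot":[0,0,0]},{"xyz":[0,0,-60],"rot":[0,0,0]},{"xyz":[0,0,-80],"rot":[0,0,0]},{"xyz":[0,0,-98],"rot":[0,0,0]},{"xyz":[0,0,-112],"rot":[0,0,0]},{"xyz":[0,0,-118],"rot":[0,0,0]},{"xyz":[0,0,-120],"rot":[0,0,0]},{"xyz":[0,0,-120],"rot":[0,0,0]}]'
python3 -c "
from h import *
go(472,-251,212,0)"
```

```text
t: 12.12
ee_pos: [541.2, 69.8, 93.4]
orientation: [2.221, 2.22, 0.002]
ft_force: [-0.5, -0.1, 0.1]
width: 87.7
grasp_force: 0.0
t: 12.95
ee_pos: [540.7, 70.0, 92.9]
orientation: [2.221, 2.221, 0.0]
ft_force: [-1.4, 0.1, 5.8]
width: 57.9
grasp_force: 30.0
t: 13.87
ee_pos: [540.7, 70.0, 213.2]
orientation: [2.221, 2.221, 0.001]
ft_force: [-0.6, 0.3, -3.0]
width: 57.5
grasp_force: 30.0
xyz [-321.   -68.6    1.1] rot [ 0.001 -0.    -0.   ] t 13.87
```

```bash
python3 -m inch '[{"xyz":[-4,0,0],"rot":[0,0,0]},{"xyz":[-12,0,0],"rot":[0,0,0]},{"xyz":[-25,0,0],"rot":[0,0,0]},{"xyz":[-42,0,0],"rot":[0,0,0]},{"xyz":[-62,0,0],"rot":[0,0,0]},{"xyz":[-84,0,0],"rot":[0,0,0]},{"xyz":[-107,0,0],"rot":[0,0,0]},{"xyz":[-130,0,0],"rot":[0,0,0]},{"xyz":[-153,-2,0],"rot":[0,0,0]},{"xyz":[-176,-7,0],"rot":[0,0,0]},{"xyz":[-199,-14,0],"rot":[0,0,0]},{"xyz":[-220,-23,0],"rot":[0,0,0]}]'
python3 -m inch '[{"xyz":[-20,-9,0],"rot":[0,0,0]},{"xyz":[-39,-18,0],"rot":[0,0,0]},{"xyz":[-57,-27,0],"rot":[0,0,0]},{"xyz":[-73,-34,0],"rot":[0,0,0]},{"xyz":[-86,-39,0],"rot":[0,0,0]},{"xyz":[-95,-43,0],"rot":[0,0,0]},{"xyz":[-100,-45,0],"rot":[0,0,0]},{"xyz":[-101,-46,0],"rot":[0,0,0]},{"xyz":[-101,-46,0],"rot":[0,0,0]},{"xyz":[-101,-46,0],"rot":[0,0,0]}]'
python3 -m inch '[{"xyz":[0,0,5],"rot":[0,0,0]},{"xyz":[0,0,16],"rot":[0,0,0]},{"xyz":[0,0,32],"rot":[0,0,0]},{"xyz":[0,0,52],"rot":[0,0,0]},{"xyz":[0,0,72],"rot":[0,0,0]},{"xyz":[0,0,90],"rot":[0,0,0]},{"xyz":[0,0,104],"rot":[0,0,0]},{"xyz":[0,0,114],"rot":[0,0,0]},{"xyz":[0,0,119],"rot":[0,0,0]},{"xyz":[0,0,121],"rot":[0,0,0]},{"xyz":[0,0,123],"rot":[0,0,0]},{"xyz":[0,0,123],"rot":[0,0,0]}]'
```

```text
t: 14.87
ee_pos: [516.8, -152.4, 212.0]
orientation: [-2.222, -2.22, 0.001]
ft_force: [-0.1, -1.1, -2.5]
width: 57.3
grasp_force: 30.0
t: 15.7
ee_pos: [471.6, -250.6, 212.5]
orientation: [-2.221, -2.221, -0.0]
ft_force: [0.1, 0.8, -2.3]
width: 57.5
grasp_force: 30.0
t: 16.7
ee_pos: [472.0, -251.2, 90.3]
orientation: [2.221, 2.221, 0.0]
ft_force: [-0.3, -0.4, -2.7]
width: 57.8
grasp_force: 30.0
```

```bash
python3 -m inch '[{"xyz":[0,0,0.5],"rot":[0,0,0]},{"xyz":[0,0,0.7],"rot":[0,0,0]},{"xyz":[0,0,0.7],"rot":[0,0,0]},{"xyz":[0,0,0.7],"rot":[0,0,0]}]'
python3 -m inch '[{"xyz":[0,0,0],"rot":[0,0,0]},{"xyz":[0,0,0],"rot":[0,0,0]},{"xyz":[0,0,0],"rot":[0,0,0]},{"xyz":[0,0,0],"rot":[0,0,0]},{"xyz":[0,0,0],"rot":[0,0,0]},{"xyz":[0,0,0],"rot":[0,0,0]},{"xyz":[0,0,0],"rot":[0,0,0]},{"xyz":[0,0,0],"rot":[0,0,0]}]' 0
python3 -m inch '[{"xyz":[0,0,-6],"rot":[0,0,0]},{"xyz":[0,0,-20],"rot":[0,0,0]},{"xyz":[0,0,-40],"rot":[0,0,0]},{"xyz":[0,0,-65],"rot":[0,0,0]},{"xyz":[0,0,-95],"rot":[0,0,0]},{"xyz":[0,0,-125],"rot":[0,0,0]},{"xyz":[0,0,-145],"rot":[0,0,0]},{"xyz":[0,0,-155],"rot":[0,0,0]},{"xyz":[0,0,-160],"rot":[0,0,0]},{"xyz":[0,0,-160],"rot":[0,0,0]}]'
python3 - <<'E'
from h import *
im=ctrl.get_image('top');cv2.imwrite('pics/t2.png',cv2.resize(im[110:270,180:520],None,fx=2.35,fy=2.35,interpolation=cv2.INTER_CUBIC)[:,:,::-1])
m=ctrl.camera_model('top')
print('orange stk',rect(m,blob(im,(3,120,40),(18,255,255),(295,140,325,170)),47))
go(609,33,250,0.08)
E
```

```text
t: 17.03
ee_pos: [472.3, -251.4, 89.9]
orientation: [2.22, 2.22, 0.001]
ft_force: [-1.4, 0.1, 5.9]
width: 57.3
grasp_force: 30.0
t: 17.7
ee_pos: [471.6, -251.0, 88.9]
orientation: [-2.221, -2.221, 0.0]
ft_force: [0.6, -0.3, -0.4]
width: 88.0
grasp_force: 0.0
t: 18.53
ee_pos: [471.8, -251.1, 249.6]
orientation: [2.22, 2.221, 0.001]
ft_force: [0.5, 0.6, 0.0]
width: 87.9
grasp_force: 0.0
orange stk ((609.7879028320312, 32.21475601196289), (29.909076690673828, 29.408763885498047), 4.3293962478637695)
xyz [283.8 137.7  -1.5] rot [-0.001 -0.    -0.08 ] t 18.58
```

View pics/t2.png

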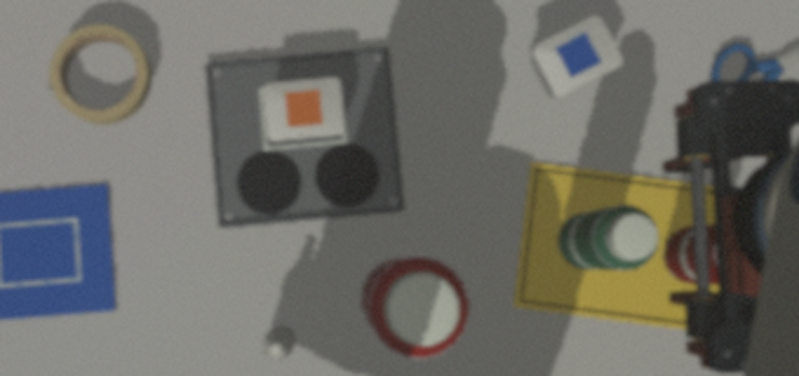

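Both cans stand upright on the yellow mat (green at (630,237), red at (700,255) partly under the gripper). The orange box is undisturbed at (303,107).

```bash
python3 -m inch '[{"xyz":[8,4,0],"rot":[0,0,0]},{"xyz":[26,13,0],"rot":[0,0,0]},{"xyz":[54,26,0],"rot":[0,0,0]},{"xyz":[89,43,0],"rot":[0,0,-0.02]},{"xyz":[125,60,0],"rot":[0,0,-0.03]},{"xyz":[160,77,0],"rot":[0,0,-0.05]},{"xyz":[195,94,0],"rot":[0,0,-0.06]},{"xyz":[228,110,0],"rot":[0,0,-0.08]},{"xyz":[256,124,0],"rot":[0,0,-0.08]},{"xyz":[274,133,0],"rot":[0,0,-0.08]},{"xyz":[284,138,0],"rot":[0,0,-0.08]},{"xyz":[284,138,0],"rot":[0,0,-0.08]}]'
python3 -m inch '[{"xyz":[0,0,10],"rot":[0,0,0]},{"xyz":[0,0,30],"rot":[0,0,0]},{"xyz":[0,0,60],"rot":[0,0,0]},{"xyz":[0,0,95],"rot":[0,0,0]},{"xyz":[0,0,128],"rot":[0,0,0]},{"xyz":[0,0,155],"rot":[0,0,0]},{"xyz":[0,0,175],"rot":[0,0,0]},{"xyz":[0,0,180],"rot":[0,0,0]},{"xyz":[0,0,180],"rot":[0,0,0]}]'
python3 -c "
from h import *
go(609.5,32.7,17,0.076)"
```

```text
t: 19.58
ee_pos: [609.6, 35.2, 247.3]
orientation: [-2.127, -2.31, 0.002]
ft_force: [-0.4, 0.1, -0.3]
width: 87.9
grasp_force: 0.0
t: 20.33
ee_pos: [607.5, 31.6, 66.9]
orientation: [-2.131, -2.305, 0.005]
ft_force: [-0.2, -0.7, 0.1]
width: 87.7
grasp_force: 0.0
xyz [ 1.   2.3 49.9] rot [-0.004 -0.     0.002] t 20.33
```

```bash
python3 -m inch '[{"xyz":[0,1,5],"rot":[0,0,0]},{"xyz":[0,1,16],"rot":[0,0,0]},{"xyz":[0,1,30],"rot":[0,0,0]},{"xyz":[0,1,41],"rot":[0,0,0]},{"xyz":[0,1,48],"rot":[0,0,0]},{"xyz":[0,1,51],"rot":[0,0,0]},{"xyz":[0,1,51],"rot":[0,0,0]},{"xyz":[0,1,51],"rot":[0,0,0]}]'
python3 -m inch '[{"xyz":[0,0,0],"rot":[0,0,0]},{"xyz":[0,0,0],"rot":[0,0,0]},{"xyz":[0,0,0],"rot":[0,0,0]},{"xyz":[0,0,0],"rot":[0,0,0]},{"xyz":[0,0,0],"rot":[0,0,0]},{"xyz":[0,0,0],"rot":[0,0,0]},{"xyz":[0,0,0],"rot":[0,0,0]},{"xyz":[0,0,0],"rot":[0,0,0]},{"xyz":[0,0,0],"rot":[0,0,0]},{"xyz":[0,0,0],"rot":[0,0,0]}]' 255
python3 -m inch '[{"xyz":[0,0,-4],"rot":[0,0,0]},{"xyz":[0,0,-12],"rot":[0,0,0]},{"xyz":[0,0,-24],"rot":[0,0,0]},{"xyz":[0,0,-38],"rot":[0,0,0]},{"xyz":[0,0,-54],"rot":[0,0,0]},{"xyz":[0,0,-70],"rot":[0,0,0]},{"xyz":[0,0,-82],"rot":[0,0,0]},{"xyz":[0,0,-88],"rot":[0,0,0]},{"xyz":[0,0,-90],"rot":[0,0,0]},{"xyz":[0,0,-90],"rot":[0,0,0]}]'
python3 -c "
from h import *
im=ctrl.get_image('top');m=ctrl.camera_model('top')
c=blob(im,(100,90,40),(130,255,255),(185,195,213,238)) # blue inside the outline
print('inner',rect(m,c,3))
cv2.imwrite('pics/m1.png',cv2.resize(im[180:255,155:245],None,fx=6,fy=6,interpolation=cv2.INTER_CUBIC)[:,:,::-1])
go(476,307.7,106,0.054)"
```

```text
t: 21.0
ee_pos: [610.7, 33.1, 17.8]
orientation: [-2.131, -2.309, 0.0]
ft_force: [0.7, 0.6, 0.5]
width: 87.9
grasp_force: 0.0
t: 21.83
ee_pos: [610.6, 33.1, 18.2]
orientation: [-2.131, -2.309, 0.0]
ft_force: [-2.5, -0.3, 5.7]
width: 56.6
grasp_force: 30.0
t: 22.67
ee_pos: [610.9, 33.1, 108.7]
orientation: [2.13, 2.308, 0.001]
ft_force: [0.4, -0.8, -0.9]
width: 56.3
grasp_force: 30.0
inner ((476.0296325683594, 302.807373046875), (62.32727813720703, 56.737701416015625), 89.7984390258789)
xyz [ 284.5 -112.1    2. ] rot [-0.    -0.     0.026] t 22.72
```

```bash
python3 -m inch '[{"xyz":[5,-2,0],"rot":[0,0,0]},{"xyz":[17,-7,0],"rot":[0,0,0]},{"xyz":[35,-14,0],"rot":[0,0,0]},{"xyz":[58,-23,0],"rot":[0,0,0]},{"xyz":[84,-33,0],"rot":[0,0,0]},{"xyz":[112,-44,0],"rot":[0,0,0]},{"xyz":[140,-55,0],"rot":[0,0,0]},{"xyz":[168,-66,0],"rot":[0,0,0]},{"xyz":[196,-77,0],"rot":[0,0,0.01]},{"xyz":[221,-87,0],"rot":[0,0,0.02]},{"xyz":[243,-96,0],"rot":[0,0,0.026]},{"xyz":[261,-103,0],"rot":[0,0,0.026]}]'
python3 -m inch '[{"xyz":[13,-5,0],"rot":[0,0,0]},{"xyz":[20,-8,0],"rot":[0,0,0]},{"xyz":[23.5,-9,0],"rot":[0,0,0]},{"xyz":[23.5,-9,10],"rot":[0,0,0]},{"xyz":[23.5,-9,26],"rot":[0,0,0]},{"xyz":[23.5,-9,46],"rot":[0,0,0]},{"xyz":[23.5,-9,64],"rot":[0,0,0]},{"xyz":[23.5,-9,76],"rot":[0,0,0]},{"xyz":[23.5,-9,82],"rot":[0,0,0]},{"xyz":[23.5,-9,82],"rot":[0,0,0]},{"xyz":[23.5,-9,82],"rot":[0,0,0]}]'
python3 - <<'E'
from h import *
im=ctrl.get_image('wrist');cv2.imwrite('pics/w2.png',im[:,:,::-1])
go(476,307.7,15.5,0.054)
E
```

```text
t: 23.72
ee_pos: [484.7, 287.0, 107.3]
orientation: [-2.159, -2.281, 0.002]
ft_force: [0.8, -0.4, -1.5]
width: 56.8
grasp_force: 30.0
t: 24.63
ee_pos: [477.1, 307.7, 25.9]
orientation: [-2.161, -2.28, 0.0]
ft_force: [0.1, 1.2, -1.4]
width: 57.1
grasp_force: 30.0
xyz [-0.2 -1.5 10.9] rot [ 0.001 -0.    -0.   ] t 24.68
```

View pics/w2.png

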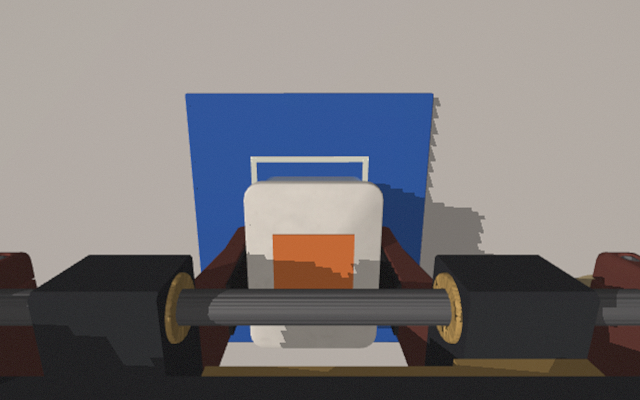

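The wrist view shows the box square over the outline: the outline's far edge spans columns 250–370 and the box 245–383. I'll lower and release.

```bash
python3 -m inch '[{"xyz":[0,-1,2],"rot":[0,0,0]},{"xyz":[0,-1,5],"rot":[0,0,0]},{"xyz":[0,-1,8],"rot":[0,0,0]},{"xyz":[0,-1,9.5],"rot":[0,0,0]},{"xyz":[0,-1,10.5],"rot":[0,0,0]},{"xyz":[0,-1,10.5],"rot":[0,0,0]},{"xyz":[0,-1,10.5],"rot":[0,0,0]}]'
python3 -m inch '[{"xyz":[0,0,0],"rot":[0,0,0]},{"xyz":[0,0,0],"rot":[0,0,0]},{"xyz":[0,0,0],"rot":[0,0,0]},{"xyz":[0,0,0],"rot":[0,0,0]},{"xyz":[0,0,0],"rot":[0,0,0]},{"xyz":[0,0,0],"rot":[0,0,0]},{"xyz":[0,0,0],"rot":[0,0,0]},{"xyz":[0,0,0],"rot":[0,0,0]}]' 0
python3 -m inch '[{"xyz":[0,0,-5],"rot":[0,0,0]},{"xyz":[0,0,-16],"rot":[0,0,0]},{"xyz":[0,0,-36],"rot":[0,0,0]},{"xyz":[0,0,-64],"rot":[0,0,0]},{"xyz":[0,0,-98],"rot":[0,0,0]},{"xyz":[0,0,-135],"rot":[0,0,0]},{"xyz":[0,0,-170],"rot":[0,0,0]},{"xyz":[0,0,-200],"rot":[0,0,0]},{"xyz":[0,0,-220],"rot":[0,0,0]},{"xyz":[0,0,-232],"rot":[0,0,0]},{"xyz":[0,0,-235],"rot":[0,0,0]},{"xyz":[0,0,-235],"rot":[0,0,0]}]'
python3 - <<'E'
from h import *
im=ctrl.get_image('wrist');m=ctrl.camera_model('wrist')
print('orange stk',rect(m,blob(im,(3,120,60),(16,255,255),(200,100,450,400)),44))
im=ctrl.get_image('top');m=ctrl.camera_model('top')
print('orange stk top',rect(m,blob(im,(3,120,40),(18,255,255),(150,170,245,260)),44))
go(657.5,-241.4,250,0.438)
E
```

```text
t: 25.27
ee_pos: [475.8, 307.9, 15.4]
orientation: [-2.161, -2.281, 0.0]
ft_force: [0.1, 0.9, -0.8]
width: 56.8
grasp_force: 30.0
t: 25.93
ee_pos: [475.8, 308.0, 15.5]
orientation: [-2.161, -2.281, -0.0]
ft_force: [0.2, 0.3, 0.4]
width: 87.8
grasp_force: 0.0
t: 26.93
ee_pos: [475.9, 308.0, 251.2]
orientation: [2.16, 2.28, 0.002]
ft_force: [0.1, 0.3, -0.1]
width: 87.8
grasp_force: 0.0
orange stk ((474.3851318359375, 307.69512939453125), (33.1778450012207, 32.250328063964844), 3.051518201828003)
orange stk top ((476.628662109375, 307.7967529296875), (27.46034812927246, 29.797527313232422), 89.6932601928711)
xyz [-5.579e+02  1.525e+02 -5.000e-01] rot [-0.002  0.001 -0.384] t 27.03
```

```bash
python3 -m inch '[{"xyz":[-10,3,0],"rot":[0,0,0]},{"xyz":[-35,10,0],"rot":[0,0,0]},{"xyz":[-70,19,0],"rot":[0,0,-0.03]},{"xyz":[-108,30,0],"rot":[0,0,-0.06]},{"xyz":[-146,40,0],"rot":[0,0,-0.09]},{"xyz":[-184,50,0],"rot":[0,0,-0.12]},{"xyz":[-222,61,0],"rot":[0,0,-0.15]},{"xyz":[-260,71,0],"rot":[0,0,-0.18]},{"xyz":[-298,81,0],"rot":[0,0,-0.21]},{"xyz":[-336,92,0],"rot":[0,0,-0.24]},{"xyz":[-374,102,0],"rot":[0,0,-0.27]},{"xyz":[-410,112,0],"rot":[0,0,-0.3]}]'
python3 -c "
from h import *
go(657.5,-241.4,200,0.438)"
```

```text
t: 28.03
ee_pos: [609.1, -98.3, 248.8]
orientation: [-1.793, -2.577, 0.002]
ft_force: [0.9, 0.2, 0.8]
width: 87.8
grasp_force: 0.0
xyz [-151.1   -4.3   48.6] rot [-0.002 -0.001 -0.083] t 28.03
```

```bash
python3 -m inch '[{"xyz":[-34,-1,5],"rot":[0,0,-0.03]},{"xyz":[-66,-2,12],"rot":[0,0,-0.06]},{"xyz":[-95,-3,22],"rot":[0,0,-0.083]},{"xyz":[-118,-3,32],"rot":[0,0,-0.083]},{"xyz":[-134,-4,42],"rot":[0,0,-0.083]},{"xyz":[-143,-4,47],"rot":[0,0,-0.083]},{"xyz":[-147,-4,49],"rot":[0,0,-0.083]},{"xyz":[-148,-4,49],"rot":[0,0,-0.083]},{"xyz":[-148,-4,49],"rot":[0,0,-0.083]},{"xyz":[-148,-4,49],"rot":[0,0,-0.083]}]'
python3 - <<'E'
from h import *
m=ctrl.camera_model('wrist');im=ctrl.get_image('wrist');cv2.imwrite('pics/w3.png',im[:,:,::-1])
print(rect(m,blob(im,(105,100,40),(130,255,255),(240,120,400,300)),41))
im=ctrl.get_image('top');m=ctrl.camera_model('top')
print('blue stk',rect(m,blob(im,(105,100,20),(130,255,255),(405,110,450,155)),41))
go(657.5,-241.4,20,0.438)
E
```

```text
t: 28.87
ee_pos: [657.5, -234.6, 202.2]
orientation: [1.685, 2.651, 0.001]
ft_force: [-0.4, 0.5, -0.5]
width: 87.9
grasp_force: 0.0
((654.485107421875, -241.07565307617188), (32.7222785949707, 32.900909423828125), 25.53837013244629)
blue stk ((657.26123046875, -241.83436584472656), (28.3255672454834, 28.927318572998047), 25.13172721862793)
xyz [ -6.   -3.1 182.4] rot [0.001 0.001 0.   ] t 28.97
```

View pics/w3.png

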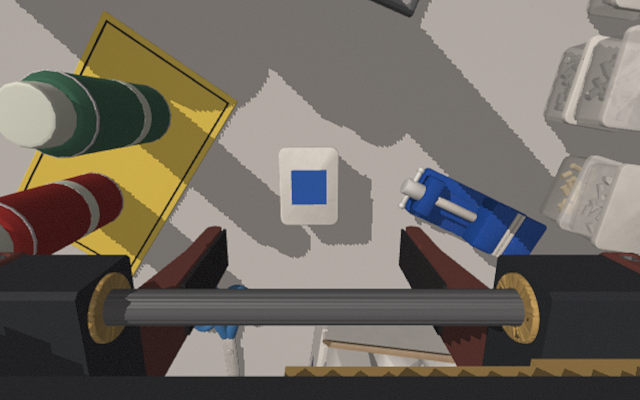

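The wrist view shows the blue-sticker box at (309,187), squared to the fingers with the sticker central. The blue vice at (470,210) lies behind it, outside the finger span.

```bash
python3 -m inch '[{"xyz":[-2,-1,10],"rot":[0,0,0]},{"xyz":[-4,-2,32],"rot":[0,0,0]},{"xyz":[-6,-3.5,62],"rot":[0,0,0]},{"xyz":[-6,-3.5,95],"rot":[0,0,0]},{"xyz":[-6,-3.5,126],"rot":[0,0,0]},{"xyz":[-6,-3.5,153],"rot":[0,0,0]},{"xyz":[-6,-3.5,172],"rot":[0,0,0]},{"xyz":[-6,-3.5,183],"rot":[0,0,0]},{"xyz":[-6,-3.5,188],"rot":[0,0,0]},{"xyz":[-6,-3.5,190],"rot":[0,0,0]},{"xyz":[-6,-3.5,190],"rot":[0,0,0]},{"xyz":[-6,-3.5,190],"rot":[0,0,0]}]' 0
python3 -m inch '[{"xyz":[0,0,0],"rot":[0,0,0]},{"xyz":[0,0,0],"rot":[0,0,0]},{"xyz":[0,0,0],"rot":[0,0,0]},{"xyz":[0,0,0],"rot":[0,0,0]},{"xyz":[0,0,0],"rot":[0,0,0]},{"xyz":[0,0,0],"rot":[0,0,0]},{"xyz":[0,0,0],"rot":[0,0,0]},{"xyz":[0,0,0],"rot":[0,0,0]},{"xyz":[0,0,0],"rot":[0,0,0]},{"xyz":[0,0,0],"rot":[0,0,0]}]' 255
python3 -m inch '[{"xyz":[0,0,-4],"rot":[0,0,0]},{"xyz":[0,0,-12],"rot":[0,0,0]},{"xyz":[0,0,-24],"rot":[0,0,0]},{"xyz":[0,0,-38],"rot":[0,0,0]},{"xyz":[0,0,-54],"rot":[0,0,0]},{"xyz":[0,0,-70],"rot":[0,0,0]},{"xyz":[0,0,-82],"rot":[0,0,0]},{"xyz":[0,0,-88],"rot":[0,0,0]},{"xyz":[0,0,-90],"rot":[0,0,0]},{"xyz":[0,0,-90],"rot":[0,0,0]}]'
python3 -c "
from h import *
im=ctrl.get_image('top');m=ctrl.camera_model('top')
f=lambda u,v:(255+(u+.5)/4-.5,120+(v+.5)/4-.5)
cv2.imwrite('pics/c3.png',cv2.resize(im[120:220,255:365],None,fx=6,fy=6,interpolation=cv2.INTER_CUBIC)[:,:,::-1])
go(608.5,33.5,100,0.07)"
```

```text
t: 29.97
ee_pos: [657.7, -242.9, 12.9]
orientation: [1.686, 2.648, 0.001]
ft_force: [0.6, 0.7, 1.3]
width: 87.6
grasp_force: 0.0
t: 30.8
ee_pos: [656.8, -242.6, 11.7]
orientation: [1.687, 2.65, 0.0]
ft_force: [-1.2, 0.7, 3.4]
width: 56.9
grasp_force: 30.0
t: 31.63
ee_pos: [657.0, -242.7, 102.3]
orientation: [1.687, 2.649, 0.0]
ft_force: [0.2, 0.1, -1.6]
width: 57.2
grasp_force: 30.0
xyz [270.3  73.3   1.5] rot [-0.    -0.     0.367] t 31.68
```

View pics/c3.png

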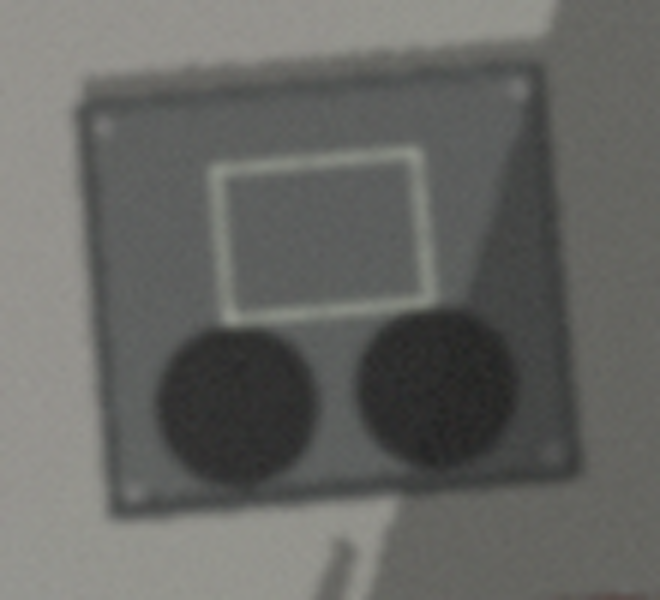

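The empty caddy shows the outline centred at (324,235) in the crop, with discs at (238,406) and (438,388).

```bash
python3 -c "
from h import *
m=ctrl.camera_model('top');f=lambda u,v:(255+(u+.5)/6-.5,120+(v+.5)/6-.5)
P=[at(m,*f(*p),6) for p in((213,166),(420,150),(434,302),(228,320))]
print('rear',np.mean(P,0),np.arctan2(*(P[0]+P[1]-P[2]-P[3])[::-1]),'discs',at(m,*f(238,406),6),at(m,*f(438,388),6))"
python3 -m inch '[{"xyz":[5,1,0],"rot":[0,0,0]},{"xyz":[17,5,0],"rot":[0,0,0.02]},{"xyz":[35,10,0],"rot":[0,0,0.05]},{"xyz":[58,16,0],"rot":[0,0,0.09]},{"xyz":[84,23,0],"rot":[0,0,0.13]},{"xyz":[111,30,0],"rot":[0,0,0.17]},{"xyz":[138,37,0],"rot":[0,0,0.21]},{"xyz":[165,45,0],"rot":[0,0,0.25]},{"xyz":[190,52,0],"rot":[0,0,0.29]},{"xyz":[212,58,0],"rot":[0,0,0.33]},{"xyz":[231,63,0],"rot":[0,0,0.35]},{"xyz":[246,67,0],"rot":[0,0,0.367]}]'
python3 -c "
from h import *
go(608.5,33.5,100,0.07)"
```

```text
rear [609.64080807  34.34687919] 0.06949322087157063 discs [541.13917113  70.38989699] [546.28448288  -9.95098168]
t: 32.68
ee_pos: [612.0, 10.7, 100.5]
orientation: [-2.141, -2.296, 0.002]
ft_force: [0.3, 0.1, -2.2]
width: 56.7
grasp_force: 30.0
xyz [23.  -1.9  0.5] rot [-0.002 -0.    -0.   ] t 32.68
```

```bash
python3 -m inch '[{"xyz":[11,-1,0],"rot":[0,0,0]},{"xyz":[18,-1,0],"rot":[0,0,0]},{"xyz":[22,-1,0],"rot":[0,0,0]},{"xyz":[23,-1,8],"rot":[0,0,0]},{"xyz":[23,-1,22],"rot":[0,0,0]},{"xyz":[23,-1,38],"rot":[0,0,0]},{"xyz":[23,-1,54],"rot":[0,0,0]},{"xyz":[23,-1,66],"rot":[0,0,0]},{"xyz":[23,-1,73],"rot":[0,0,0]},{"xyz":[23,-1,75],"rot":[0,0,0]},{"xyz":[23,-1,75],"rot":[0,0,0]},{"xyz":[23,-1,75],"rot":[0,0,0]}]'
python3 -c "
from h import *
go(609.3,33.5,18,0.07)"
```

```text
t: 33.68
ee_pos: [611.2, 31.4, 26.9]
orientation: [2.142, 2.297, 0.001]
ft_force: [-0.2, -0.6, -1.7]
width: 56.6
grasp_force: 30.0
xyz [ 2.2 -1.7  8.9] rot [ 0.001  0.    -0.   ] t 33.68
```

```bash
python3 -m inch '[{"xyz":[1,-1,1],"rot":[0,0,0]},{"xyz":[2,-2,3],"rot":[0,0,0]},{"xyz":[2,-2,6],"rot":[0,0,0]},{"xyz":[2,-2,8],"rot":[0,0,0]},{"xyz":[2,-2,8.5],"rot":[0,0,0]},{"xyz":[2,-2,8.5],"rot":[0,0,0]},{"xyz":[2,-2,8.5],"rot":[0,0,0]}]'
python3 -m inch '[{"xyz":[0,0,0],"rot":[0,0,0]},{"xyz":[0,0,0],"rot":[0,0,0]},{"xyz":[0,0,0],"rot":[0,0,0]},{"xyz":[0,0,0],"rot":[0,0,0]},{"xyz":[0,0,0],"rot":[0,0,0]},{"xyz":[0,0,0],"rot":[0,0,0]},{"xyz":[0,0,0],"rot":[0,0,0]},{"xyz":[0,0,0],"rot":[0,0,0]}]' 0
python3 -m inch '[{"xyz":[0,0,-5],"rot":[0,0,0]},{"xyz":[0,0,-16],"rot":[0,0,0]},{"xyz":[0,0,-36],"rot":[0,0,0]},{"xyz":[0,0,-64],"rot":[0,0,0]},{"xyz":[0,0,-98],"rot":[0,0,0]},{"xyz":[0,0,-135],"rot":[0,0,0]},{"xyz":[0,0,-170],"rot":[0,0,0]},{"xyz":[0,0,-200],"rot":[0,0,0]},{"xyz":[0,0,-220],"rot":[0,0,0]},{"xyz":[0,0,-229],"rot":[0,0,0]},{"xyz":[0,0,-232],"rot":[0,0,0]},{"xyz":[0,0,-232],"rot":[0,0,0]}]'
python3 - <<'E'
from h import *
im=ctrl.get_image('wrist');m=ctrl.camera_model('wrist');cv2.imwrite('pics/w4.png',im[:,:,::-1])
print('blue stk',rect(m,blob(im,(105,100,40),(130,255,255),(200,100,450,400)),47))
im=ctrl.get_image('top');m=ctrl.camera_model('top')
print('top',rect(m,blob(im,(105,100,20),(130,255,255),(280,135,345,180)),47))
go(471.6,-251.2,250,0)
E
```

```text
t: 34.27
ee_pos: [608.6, 33.4, 17.9]
orientation: [-2.142, -2.298, 0.0]
ft_force: [0.1, -0.1, -0.6]
width: 56.9
grasp_force: 30.0
t: 34.93
ee_pos: [608.6, 33.4, 18.0]
orientation: [2.142, 2.298, 0.0]
ft_force: [0.6, -0.2, -0.7]
width: 87.8
grasp_force: 0.0
t: 35.93
ee_pos: [608.5, 33.4, 250.4]
orientation: [2.142, 2.297, 0.001]
ft_force: [-0.4, 0.5, -0.7]
width: 88.1
grasp_force: 0.0
blue stk ((606.757080078125, 35.292022705078125), (32.91354751586914, 31.87702751159668), 3.9799911975860596)Traceback (most recent call last):
  File "<stdin>", line 5, in <module>
  File "h.py", line 15, in blob
    c=max(cv2.findContours(h,cv2.RETR_EXTERNAL,cv2.CHAIN_APPROX_NONE)[0],key=cv2.contourArea)
ValueError: max() iterable argument is empty
```

View pics/w4.png

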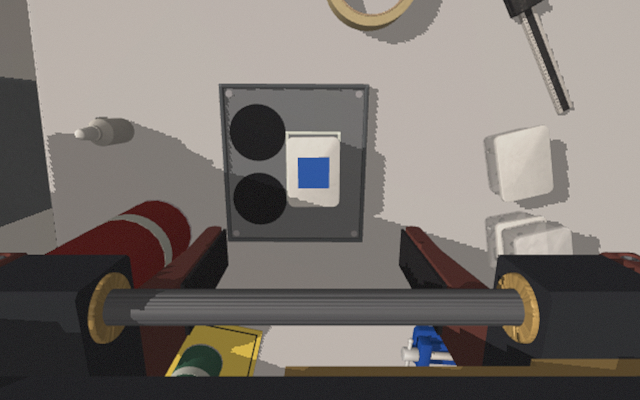

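The wrist view shows the blue-sticker box squarely in the rear outline (sticker at (313,173), discs free at (257,132) and (260,198)). Next is the green can, going back to TCP (540.7, 70).

```bash
python3 -c "
from h import *
go(471.8,-251.2,250,0)"
```

```text
xyz [-274.4 -155.4   -1.2] rot [-0.003  0.     0.07 ] t 36.03
```

```bash
python3 -m inch '[{"xyz":[-8,-4,0],"rot":[0,0,0]},{"xyz":[-26,-15,0],"rot":[0,0,0]},{"xyz":[-54,-31,0],"rot":[0,0,0.02]},{"xyz":[-86,-49,0],"rot":[0,0,0.03]},{"xyz":[-119,-67,0],"rot":[0,0,0.04]},{"xyz":[-152,-86,0],"rot":[0,0,0.05]},{"xyz":[-185,-105,0],"rot":[0,0,0.06]},{"xyz":[-216,-122,0],"rot":[0,0,0.07]},{"xyz":[-243,-138,0],"rot":[0,0,0.07]},{"xyz":[-263,-149,0],"rot":[0,0,0.07]},{"xyz":[-274,-155,0],"rot":[0,0,0.07]},{"xyz":[-274,-155,0],"rot":[0,0,0.07]}]'
python3 -m inch '[{"xyz":[0,0,0],"rot":[0,0,0]},{"xyz":[0,0,0],"rot":[0,0,0]}]'
python3 - <<'E'
from h import *
go(471.8,-251.2,90,0)
m=ctrl.camera_model('top');im=ctrl.get_image('top');cv2.imwrite('pics/t5.png',cv2.resize(im[110:270,180:520],None,fx=2.35,fy=2.35)[:,:,::-1])
m=ctrl.camera_model('wrist');im=ctrl.get_image('wrist');cv2.imwrite('pics/w5.png',im[:,:,::-1])
print(proj(m,[472,-251,153]),proj(m,[454.5,-359,153]))
E
```

```text
t: 37.03
ee_pos: [471.6, -252.5, 249.0]
orientation: [-2.224, -2.217, 0.001]
ft_force: [-0.0, 0.1, -0.1]
width: 87.9
grasp_force: 0.0
t: 37.2
ee_pos: [473.3, -249.9, 249.5]
orientation: [-2.22, -2.221, -0.0]
ft_force: [-0.4, 0.4, -0.5]
width: 87.6
grasp_force: 0.0
xyz [ -1.4  -1.4 159.5] rot [-0.001 -0.001  0.   ] t 37.2
(np.float64(311.9537938672896), np.float64(200.1142035392521)) (np.float64(291.80875628652996), np.float64(320.8658558940463))
```

View pics/w5.png

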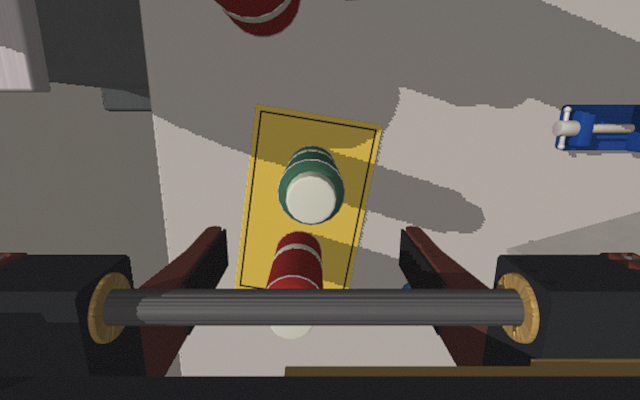

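Both cans stand as left: green cap at (311,198) where (312,200) was predicted, red at (291,325).

```bash
python3 -m inch '[{"xyz":[-1,-1,10],"rot":[0,0,0]},{"xyz":[-1,-1,30],"rot":[0,0,0]},{"xyz":[-1,-1,55],"rot":[0,0,0]},{"xyz":[-1,-1,82],"rot":[0,0,0]},{"xyz":[-1,-1,108],"rot":[0,0,0]},{"xyz":[-1,-1,130],"rot":[0,0,0]},{"xyz":[-1,-1,146],"rot":[0,0,0]},{"xyz":[-1,-1,156],"rot":[0,0,0]},{"xyz":[-1,-1,160],"rot":[0,0,0]},{"xyz":[-1,-1,160],"rot":[0,0,0]},{"xyz":[-1,-1,160],"rot":[0,0,0]}]' 0
python3 -m inch '[{"xyz":[0,0,0],"rot":[0,0,0]},{"xyz":[0,0,0],"rot":[0,0,0]},{"xyz":[0,0,0],"rot":[0,0,0]},{"xyz":[0,0,0],"rot":[0,0,0]},{"xyz":[0,0,0],"rot":[0,0,0]},{"xyz":[0,0,0],"rot":[0,0,0]},{"xyz":[0,0,0],"rot":[0,0,0]},{"xyz":[0,0,0],"rot":[0,0,0]},{"xyz":[0,0,0],"rot":[0,0,0]},{"xyz":[0,0,0],"rot":[0,0,0]}]' 255
python3 -m inch '[{"xyz":[0,0,-4],"rot":[0,0,0]},{"xyz":[0,0,-12],"rot":[0,0,0]},{"xyz":[0,0,-24],"rot":[0,0,0]},{"xyz":[0,0,-40],"rot":[0,0,0]},{"xyz":[0,0,-60],"rot":[0,0,0]},{"xyz":[0,0,-80],"rot":[0,0,0]},{"xyz":[0,0,-98],"rot":[0,0,0]},{"xyz":[0,0,-112],"rot":[0,0,0]},{"xyz":[0,0,-118],"rot":[0,0,0]},{"xyz":[0,0,-120],"rot":[0,0,0]},{"xyz":[0,0,-120],"rot":[0,0,0]}]'
python3 -c "
from h import *
go(540.7,70,213,0)"
```

```text
t: 38.22
ee_pos: [472.6, -251.8, 90.4]
orientation: [2.221, 2.221, 0.0]
ft_force: [0.1, 0.4, 1.1]
width: 87.9
grasp_force: 0.0
t: 39.05
ee_pos: [472.2, -251.9, 90.3]
orientation: [2.221, 2.221, 0.0]
ft_force: [-1.5, 0.3, 4.4]
width: 57.8
grasp_force: 30.0
t: 39.97
ee_pos: [472.1, -251.7, 210.4]
orientation: [2.221, 2.221, 0.0]
ft_force: [0.6, 0.9, -2.7]
width: 57.7
grasp_force: 30.0
xyz [321.7  68.6  -2.6] rot [0.001 0.    0.   ] t 39.97
```

```bash
python3 -m inch '[{"xyz":[4,3,0],"rot":[0,0,0]},{"xyz":[12,9,0],"rot":[0,0,0]},{"xyz":[25,19,0],"rot":[0,0,0]},{"xyz":[42,31,0],"rot":[0,0,0]},{"xyz":[62,43,0],"rot":[0,0,0]},{"xyz":[84,53,0],"rot":[0,0,0]},{"xyz":[107,60,0],"rot":[0,0,0]},{"xyz":[130,65,0],"rot":[0,0,0]},{"xyz":[153,68,0],"rot":[0,0,0]},{"xyz":[176,68,0],"rot":[0,0,0]},{"xyz":[199,68,0],"rot":[0,0,0]},{"xyz":[221,68,0],"rot":[0,0,0]}]'
python3 -m inch '[{"xyz":[21,0,0],"rot":[0,0,0]},{"xyz":[40,0,0],"rot":[0,0,0]},{"xyz":[57,0,0],"rot":[0,0,0]},{"xyz":[73,0,0],"rot":[0,0,0]},{"xyz":[86,0,0],"rot":[0,0,0]},{"xyz":[95,0,0],"rot":[0,0,0]},{"xyz":[100,0,0],"rot":[0,0,0]},{"xyz":[101,0,0],"rot":[0,0,0]},{"xyz":[101,0,0],"rot":[0,0,0]},{"xyz":[101,0,0],"rot":[0,0,0]}]'
python3 -m inch '[{"xyz":[0,0,5],"rot":[0,0,0]},{"xyz":[0,0,16],"rot":[0,0,0]},{"xyz":[0,0,31],"rot":[0,0,0]},{"xyz":[0,0,49],"rot":[0,0,0]},{"xyz":[0,0,66],"rot":[0,0,0]},{"xyz":[0,0,82],"rot":[0,0,0]},{"xyz":[0,0,95],"rot":[0,0,0]},{"xyz":[0,0,103],"rot":[0,0,0]},{"xyz":[0,0,108],"rot":[0,0,0]},{"xyz":[0,0,110],"rot":[0,0,0]},{"xyz":[0,0,110],"rot":[0,0,0]},{"xyz":[0,0,110],"rot":[0,0,0]}]'
python3 -c "
from h import *
go(540.7,70,93.3,0)"
```

```text
t: 40.97
ee_pos: [539.7, -28.6, 208.9]
orientation: [-2.22, -2.221, 0.002]
ft_force: [-0.2, 0.9, -1.6]
width: 57.7
grasp_force: 30.0
t: 41.8
ee_pos: [540.1, 69.8, 209.9]
orientation: [2.222, 2.221, -0.0]
ft_force: [0.2, 0.1, -2.4]
width: 57.5
grasp_force: 30.0
t: 42.8
ee_pos: [540.6, 70.2, 100.4]
orientation: [2.221, 2.221, 0.001]
ft_force: [0.7, -0.3, -2.7]
width: 57.7
grasp_force: 30.0
xyz [-0.2  0.1  7.1] rot [ 0.001 -0.    -0.   ] t 42.8
```

```bash
python3 -m inch '[{"xyz":[0,0,2],"rot":[0,0,0]},{"xyz":[0,0,4],"rot":[0,0,0]},{"xyz":[0,0,5.5],"rot":[0,0,0]},{"xyz":[0,0,6.5],"rot":[0,0,0]},{"xyz":[0,0,7],"rot":[0,0,0]},{"xyz":[0,0,7],"rot":[0,0,0]},{"xyz":[0,0,7],"rot":[0,0,0]}]'
python3 -m inch '[{"xyz":[0,0,0],"rot":[0,0,0]},{"xyz":[0,0,0],"rot":[0,0,0]},{"xyz":[0,0,0],"rot":[0,0,0]},{"xyz":[0,0,0],"rot":[0,0,0]},{"xyz":[0,0,0],"rot":[0,0,0]},{"xyz":[0,0,0],"rot":[0,0,0]},{"xyz":[0,0,0],"rot":[0,0,0]},{"xyz":[0,0,0],"rot":[0,0,0]}]' 0
python3 -m inch '[{"xyz":[0,0,-6],"rot":[0,0,0]},{"xyz":[0,0,-20],"rot":[0,0,0]},{"xyz":[0,0,-40],"rot":[0,0,0]},{"xyz":[0,0,-65],"rot":[0,0,0]},{"xyz":[0,0,-95],"rot":[0,0,0]},{"xyz":[0,0,-125],"rot":[0,0,0]},{"xyz":[0,0,-150],"rot":[0,0,0]},{"xyz":[0,0,-165],"rot":[0,0,0]},{"xyz":[0,0,-172],"rot":[0,0,0]},{"xyz":[0,0,-172],"rot":[0,0,0]}]'
python3 -c "
from h import *
go(454.5,-359.2,265,-0.35)"
```

```text
t: 43.38
ee_pos: [540.2, 70.3, 93.4]
orientation: [2.221, 2.221, 0.0]
ft_force: [-1.8, -0.2, 3.9]
width: 57.5
grasp_force: 30.0
t: 44.05
ee_pos: [540.1, 70.2, 93.0]
orientation: [-2.221, -2.221, 0.0]
ft_force: [0.4, 0.2, -0.5]
width: 87.9
grasp_force: 0.0
t: 44.88
ee_pos: [540.9, 70.3, 266.9]
orientation: [2.22, 2.22, 0.004]
ft_force: [-0.5, -0.4, 0.3]
width: 87.9
grasp_force: 0.0
xyz [-429.5  -86.5    1.5] rot [ 0.003 -0.001  0.35 ] t 44.88
```

```bash
python3 -m inch '[{"xyz":[-15,-3,0],"rot":[0,0,0]},{"xyz":[-45,-9,0],"rot":[0,0,0.02]},{"xyz":[-82,-16,0],"rot":[0,0,0.05]},{"xyz":[-121,-24,0],"rot":[0,0,0.1]},{"xyz":[-160,-32,0],"rot":[0,0,0.15]},{"xyz":[-199,-40,0],"rot":[0,0,0.2]},{"xyz":[-238,-48,0],"rot":[0,0,0.25]},{"xyz":[-277,-56,0],"rot":[0,0,0.3]},{"xyz":[-316,-64,0],"rot":[0,0,0.35]},{"xyz":[-354,-71,0],"rot":[0,0,0.35]},{"xyz":[-388,-78,0],"rot":[0,0,0.35]},{"xyz":[-410,-83,0],"rot":[0,0,0.35]}]'
python3 -m inch '[{"xyz":[-10,0,0],"rot":[0,0,0]},{"xyz":[-17,2,0],"rot":[0,0,0]},{"xyz":[-19.5,3,0],"rot":[0,0,0]},{"xyz":[-19.5,3,0],"rot":[0,0,0]},{"xyz":[-19.5,3,0],"rot":[0,0,0]},{"xyz":[-19.5,3,0],"rot":[0,0,0]}]'
python3 -c "
from h import *
go(454.5,-359.2,90.3,-0.35)"
```

```text
t: 45.88
ee_pos: [455.5, -342.4, 263.3]
orientation: [-2.574, -1.797, 0.002]
ft_force: [0.8, 0.5, 0.7]
width: 88.0
grasp_force: 0.0
t: 46.38
ee_pos: [453.7, -357.9, 264.9]
orientation: [-2.573, -1.802, -0.0]
ft_force: [0.3, -0.7, 0.1]
width: 87.7
grasp_force: 0.0
xyz [ -1.    1.3 174.6] rot [-0.    -0.     0.001] t 46.38
```

```bash
python3 -m inch '[{"xyz":[-1,1,10],"rot":[0,0,0]},{"xyz":[-1,1,32],"rot":[0,0,0]},{"xyz":[-1,1,60],"rot":[0,0,0]},{"xyz":[-1,1,90],"rot":[0,0,0]},{"xyz":[-1,1,118],"rot":[0,0,0]},{"xyz":[-1,1,142],"rot":[0,0,0]},{"xyz":[-1,1,159],"rot":[0,0,0]},{"xyz":[-1,1,170],"rot":[0,0,0]},{"xyz":[-1,1,175],"rot":[0,0,0]},{"xyz":[-1,1,175],"rot":[0,0,0]},{"xyz":[-1,1,175],"rot":[0,0,0]}]' 0
python3 -m inch '[{"xyz":[0,0,0],"rot":[0,0,0]},{"xyz":[0,0,0],"rot":[0,0,0]},{"xyz":[0,0,0],"rot":[0,0,0]},{"xyz":[0,0,0],"rot":[0,0,0]},{"xyz":[0,0,0],"rot":[0,0,0]},{"xyz":[0,0,0],"rot":[0,0,0]},{"xyz":[0,0,0],"rot":[0,0,0]},{"xyz":[0,0,0],"rot":[0,0,0]},{"xyz":[0,0,0],"rot":[0,0,0]},{"xyz":[0,0,0],"rot":[0,0,0]}]' 255
python3 -m inch '[{"xyz":[0,0,-4],"rot":[0,0,0]},{"xyz":[0,0,-12],"rot":[0,0,0]},{"xyz":[0,0,-24],"rot":[0,0,0]},{"xyz":[0,0,-40],"rot":[0,0,0]},{"xyz":[0,0,-60],"rot":[0,0,0]},{"xyz":[0,0,-80],"rot":[0,0,0]},{"xyz":[0,0,-98],"rot":[0,0,0]},{"xyz":[0,0,-112],"rot":[0,0,0]},{"xyz":[0,0,-118],"rot":[0,0,0]},{"xyz":[0,0,-120],"rot":[0,0,0]},{"xyz":[0,0,-120],"rot":[0,0,0]}]'
python3 -c "
from h import *
go(544.8,-9.8,213,-0.35)"
```

```text
t: 47.3
ee_pos: [454.3, -360.5, 90.5]
orientation: [2.573, 1.801, 0.0]
ft_force: [0.2, -0.1, 0.6]
width: 87.5
grasp_force: 0.0
t: 48.13
ee_pos: [454.0, -360.6, 90.4]
orientation: [2.574, 1.8, 0.0]
ft_force: [-1.0, 0.6, 5.1]
width: 58.0
grasp_force: 30.0
t: 49.05
ee_pos: [453.9, -360.4, 210.5]
orientation: [2.574, 1.8, 0.0]
ft_force: [-0.7, -0.3, -2.3]
width: 58.0
grasp_force: 30.0
xyz [360.5 -34.8  -2.7] rot [0.001 0.    0.   ] t 49.05
```

```bash
python3 -m inch '[{"xyz":[4,0,0],"rot":[0,0,0]},{"xyz":[12,-1,0],"rot":[0,0,0]},{"xyz":[25,-2,0],"rot":[0,0,0]},{"xyz":[42,-4,0],"rot":[0,0,0]},{"xyz":[62,-6,0],"rot":[0,0,0]},{"xyz":[84,-8,0],"rot":[0,0,0]},{"xyz":[107,-10,0],"rot":[0,0,0]},{"xyz":[130,-13,0],"rot":[0,0,0]},{"xyz":[153,-15,0],"rot":[0,0,0]},{"xyz":[176,-17,0],"rot":[0,0,0]},{"xyz":[199,-19,0],"rot":[0,0,0]},{"xyz":[222,-21.5,0],"rot":[0,0,0]}]'
python3 -m inch '[{"xyz":[23,-2,0],"rot":[0,0,0]},{"xyz":[46,-4,0],"rot":[0,0,0]},{"xyz":[68,-6,0],"rot":[0,0,0]},{"xyz":[88,-8,0],"rot":[0,0,0]},{"xyz":[105,-10,0],"rot":[0,0,0]},{"xyz":[119,-11.5,0],"rot":[0,0,0]},{"xyz":[129,-12.5,0],"rot":[0,0,0]},{"xyz":[135,-13,0],"rot":[0,0,0]},{"xyz":[137.5,-13.5,0],"rot":[0,0,0]},{"xyz":[137.5,-13.5,0],"rot":[0,0,0]},{"xyz":[137.5,-13.5,0],"rot":[0,0,0]}]'
python3 -m inch '[{"xyz":[0,0,5],"rot":[0,0,0]},{"xyz":[0,0,16],"rot":[0,0,0]},{"xyz":[0,0,31],"rot":[0,0,0]},{"xyz":[0,0,49],"rot":[0,0,0]},{"xyz":[0,0,66],"rot":[0,0,0]},{"xyz":[0,0,82],"rot":[0,0,0]},{"xyz":[0,0,95],"rot":[0,0,0]},{"xyz":[0,0,103],"rot":[0,0,0]},{"xyz":[0,0,108],"rot":[0,0,0]},{"xyz":[0,0,110],"rot":[0,0,0]},{"xyz":[0,0,110],"rot":[0,0,0]},{"xyz":[0,0,110],"rot":[0,0,0]}]'
python3 -c "
from h import *
go(544.8,-11,93.4,-0.35)"
```

```text
t: 50.05
ee_pos: [509.5, -142.1, 209.4]
orientation: [-2.573, -1.801, 0.001]
ft_force: [0.0, 0.1, -2.1]
width: 57.7
grasp_force: 30.0
t: 50.97
ee_pos: [544.0, -10.9, 209.8]
orientation: [-2.574, -1.801, 0.001]
ft_force: [-1.5, 0.1, -1.8]
width: 57.8
grasp_force: 30.0
t: 51.97
ee_pos: [544.6, -10.8, 100.4]
orientation: [2.574, 1.8, 0.001]
ft_force: [-0.9, 0.2, -1.9]
width: 57.5
grasp_force: 30.0
xyz [-0.2  0.2  7. ] rot [ 0.001 -0.    -0.   ] t 51.97
```

```bash
python3 -m inch '[{"xyz":[0,0,2],"rot":[0,0,0]},{"xyz":[0,0,4],"rot":[0,0,0]},{"xyz":[0,0,5.5],"rot":[0,0,0]},{"xyz":[0,0,6.5],"rot":[0,0,0]},{"xyz":[0,0,7],"rot":[0,0,0]},{"xyz":[0,0,7],"rot":[0,0,0]},{"xyz":[0,0,7],"rot":[0,0,0]}]'
python3 -m inch '[{"xyz":[0,0,0],"rot":[0,0,0]},{"xyz":[0,0,0],"rot":[0,0,0]},{"xyz":[0,0,0],"rot":[0,0,0]},{"xyz":[0,0,0],"rot":[0,0,0]},{"xyz":[0,0,0],"rot":[0,0,0]},{"xyz":[0,0,0],"rot":[0,0,0]},{"xyz":[0,0,0],"rot":[0,0,0]},{"xyz":[0,0,0],"rot":[0,0,0]}]' 0
python3 -m inch '[{"xyz":[0,0,-6],"rot":[0,0,0]},{"xyz":[0,0,-20],"rot":[0,0,0]},{"xyz":[0,0,-40],"rot":[0,0,0]},{"xyz":[0,0,-65],"rot":[0,0,0]},{"xyz":[0,0,-95],"rot":[0,0,0]},{"xyz":[0,0,-125],"rot":[0,0,0]},{"xyz":[0,0,-150],"rot":[0,0,0]},{"xyz":[0,0,-165],"rot":[0,0,0]},{"xyz":[0,0,-172],"rot":[0,0,0]},{"xyz":[0,0,-172],"rot":[0,0,0]}]'
python3 -m inch '[{"xyz":[-15,0,0],"rot":[0,0,0]},{"xyz":[-45,0,0],"rot":[0,0,0]},{"xyz":[-82,0,0],"rot":[0,0,0]},{"xyz":[-121,0,0],"rot":[0,0,0]},{"xyz":[-160,0,0],"rot":[0,0,0]},{"xyz":[-199,0,0],"rot":[0,0,0]},{"xyz":[-235,0,0],"rot":[0,0,0]},{"xyz":[-265,0,0],"rot":[0,0,0]},{"xyz":[-285,0,0],"rot":[0,0,0]},{"xyz":[-295,0,0],"rot":[0,0,0]},{"xyz":[-295,0,0],"rot":[0,0,0]},{"xyz":[-295,0,0],"rot":[0,0,0]}]'
python3 - <<'E'
from h import *
im=ctrl.get_image('top');m=ctrl.camera_model('top')
cv2.imwrite('pics/t6.png',cv2.resize(im[110:270,155:385],None,fx=3.45,fy=3.45,interpolation=cv2.INTER_CUBIC)[:,:,::-1])
print('orange',rect(m,blob(im,(3,120,40),(18,255,255),(150,170,245,260)),44))
print('blue',rect(m,blob(im,(105,80,20),(130,255,255),(280,135,345,180)),47))
E
```

```text
t: 52.55
ee_pos: [544.3, -10.6, 93.4]
orientation: [2.574, 1.801, 0.0]
ft_force: [-1.7, -0.1, 4.4]
width: 57.5
grasp_force: 30.0
t: 53.22
ee_pos: [544.3, -10.7, 93.0]
orientation: [2.574, 1.801, 0.0]
ft_force: [0.9, 0.8, 0.9]
width: 87.5
grasp_force: 0.0
t: 54.05
ee_pos: [545.1, -10.7, 266.9]
orientation: [2.573, 1.8, 0.004]
ft_force: [-0.2, -0.1, -0.1]
width: 87.9
grasp_force: 0.0
t: 55.05
ee_pos: [442.7, -287.3, 264.1]
orientation: [-2.574, -1.799, 0.0]
ft_force: [0.3, 1.1, 0.3]
width: 87.9
grasp_force: 0.0
orange ((476.6619567871094, 307.77386474609375), (27.454544067382812, 29.748981475830078), 89.80794525146484)
blue ((609.71484375, 35.152381896972656), (30.32371711730957, 29.064044952392578), 6.618334770202637)
```

View pics/t6.png

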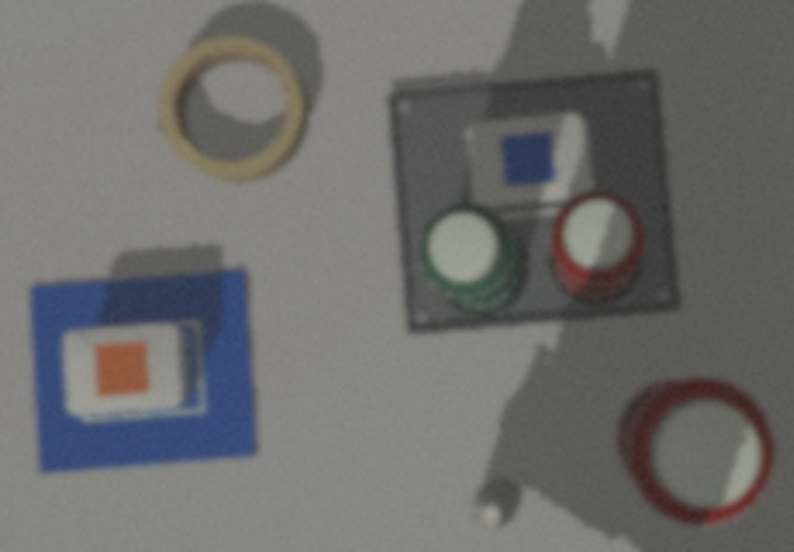

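The top view shows both boxes in their outlines (orange at (122,369), blue at (528,158)). The cans are back at their starting pixels (green cap (463,246), red (598,232)), and the tape and glue are undisturbed.

```bash
python3 -c "
from workcell import ctrl
print(ctrl.close_job())"
```

```text
the job is handed in; nothing more can be done
None
```

I finished the changeover and handed the job in at about 55 s: both boxes measured within about 1–3 mm of their outline centres, both cans are upright back where they started, and the tape and glue were left alone; no verdict came back.

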